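# Pin the retaining bar of the glassware rack

## Task

Make the glassware rack safe to move: swing its retaining bar fully shut so that the lug lies in the fork, then take the pin with the flat round collar and straight grip from the wooden block and push it down through fork and lug until its collar sits on the fork. Then turn the keeper by its black knob, over its hump, until it has dropped into its low notch with the blade over the pin's collar. Leave the other two pins, the glassware and everything else standing where they are.

Things in the scene. Friction and masses are not known exactly. Their poses are not given: they have to be found in the camera images.
- rack: Fixed black wire rack, deck 50 mm high; origin at table level, middle of its front line; x level to its back, y level to its left (along the front), z up; any small yaw. A rail 30 mm high runs under the front line. Front right: the fork. Front left: the bar's 25 mm pivot post, 135 mm high
- fork_mouth (a point): Centre of the hole in the fork's top face, 92 mm above the table; rack's axes. The fork is two level steel cheeks 44 x 44 x 8 mm, 16 mm apart, with 14 mm vertical holes in line; the lower cheek's underside is 60 mm above the table, free below down to the 30 mm rail. The fork is open to the rack's front and left, and a post flush with it stands 40 mm behind the hole
- bar_pivot (a point): On the upright pivot axis of the retaining bar, 91 mm above the table, 220 mm along the rack's +y from the fork hole; rack's axes. The bar turns about this axis
- bar_face (a point): Middle of the bar's upright strip, 130 mm from the pivot axis. The strip is 8 mm thick, 71 to 111 mm above the table, and reaches 193 mm from the pivot. Own y points along the bar to the pivot, own x square to the strip, to the side it closes towards. The bar ends in a level lug plate 34 mm wide, 71 to 81 mm above the table, with a 14.5 mm hole 220 mm from the pivot
- bar (a joint): Angle of the retaining bar, rad. 0: shut against its stop, along the rack's front, lug hole in line with the fork holes. Grows as its free end is swung out to the rack's front (-x), to 1.0 at most. It stays where it is left; about 1 N at 130 mm from the pivot moves it. Push its front face to shut it
- pin_mid (a point): Half-way up the right pin, 87 mm long, z up along it; steel, about 0.12 kg. From below: shank 12 mm thick, 50 mm long with tapered foot; flat round collar 36 mm across, 5 mm thick, its underside 6.5 mm above this point; straight round grip 16 mm across, 32 mm tall, ending 43.5 mm above this point. It hangs upright by its collar in any one of the block's three holes
- block_top (a point): Centre of the top of the fixed wooden pin block, 56 mm above the table. The block is 60 mm along its x, 170 mm along its y; three 16 mm holes in a row along y, 52 mm apart, each hold one upright pin. It may stand at the left or the right of the table
- keeper_pivot (a point): On the upright pivot axis of the keeper, 60 mm along the rack's -y from the fork hole, 108 mm above the table; rack's axes
- keeper_knob (a point): Centre of the keeper's black upright knob: 18 mm thick, 32 mm tall, 72 mm from the pivot axis, its middle 127 mm above the table at the start. It stands on a level arm 14 mm wide; beyond the pivot a blade 24 mm wide, 6 mm thick reaches 48 mm the other way. Own +x points from the knob to the pivot and on along the blade
- keeper (a joint): Turn of the keeper, rad. 0: open, knob out in front of the rack, blade to the back. Grows anticlockwise seen from above to its stop at 1.4: knob at the rack's right (-y), blade over the pin's collar, just short of its grip. Takes 1 to 2 N at the knob, over a hump at about 0.8; after that it falls to about 1.35 by itself
- keeper_lift (a joint): Height of the keeper above its open height, m. A spring holds it down on its cam: 0 when open (up to 0.5 rad), about +0.005 on the hump, -0.004 in the low notch beyond 1.3. It follows the turn only and cannot be lifted by itself
- carton: fixed open cardboard carton 130 x 170 x 85 mm holding two bottles, with a flap up to 100 mm high on its left; stands on the side that the block does not; origin centre of underside
- press: French press, glass cylinder 94 mm across, 200 mm high, standing at the back of the rack deck; origin centre of underside
- jar: screw-top glass jar, 68 mm across, 85 mm high, on the rack deck; origin centre of underside
- grinder: coffee grinder, aluminium cylinder with black top, 80 mm across, 150 mm high, on the table; origin centre of underside
- mug: blue mug, 80 mm across, 90 mm high; origin centre of underside
- can: plain metal can, 70 mm across, 105 mm high; origin centre of underside
- bowl: pink glass bowl, 120 mm across, 55 mm high; origin centre of underside
- ball_pin: a wrong pin in the block: 30 mm ball head, thin 8 mm shank; origin where its head rests on the block
- tee_pin: a wrong pin in the block: square-edged cross-bar head 40 x 16 x 16 mm, short 28 mm shank; origin where its head rests on the block
Things that resemble listed ones, but are neither listed nor needed, are in the scene too. What is shaped like the part that bears pin_mid but purple or turquoise is not meant.

How it is judged:
By the outcome, as a careful person would: the job done as asked, in the order asked, and still so for the second after the job is handed in, with the robot touching nothing.
It also fails if it takes over 58 s, if anything falls off the work surface, if the arm or the gripper's body presses on something with over 40 N, if the wrist force passes 120 N, or if a joint passes its speed limit or range.

## Robot

A 6-joint arm with a two-finger parallel gripper is mounted at the origin on the work surface. World frame = base frame: x ahead of the robot, y to its left, z up, the work surface at z = 0. Lengths are in m, angles in rad, forces in N, time in s.
With the tool pointing down it reaches from about 0.425 to 0.95 m from the base axis. Payload 3.5 kg.
Tool frame: the origin (TCP) lies midway between the tips of the shut fingers; the grasp point (between the pads) lies 19 mm behind it; z points along the fingers, y is the line along which they close (so a half turn about z gives the same grasp; the last joint's range is limited). The gripper opens to 85 mm and grips with 20 to 120 N. Pads are 22 mm wide; open, the fingers measure 114 mm over their backs; the gripper's body (76 mm by 85 mm) begins 54 mm behind the grasp point. The pads swing forward as they close: fully open they stand 13 mm farther back than shut.
Start: joints at [-1.497, 0.286, 1.577, -0, 1.279, -0.15], TCP at [0.15, -0.658, 0.231] pointing down, gripper open.
Joint ranges: [-2.77, 2.77], [-0.9, 2.22], [0.21, 2.48], [-1.53, 4.67], [0.24, 2.81], [-2.84, 2.84]. Speed limits (rad/s): [2.79, 2.79, 3.14, 3.14, 3.14, 3.14].

## Interface

Orientations are given as a unit quaternion [x, y, z, w].
In Python, from plant import ctrl, cams, order gives the robot as it stands.
- The arm moves only by the tool move_arm, never from a script. Its argument "plan" is one flat list of numbers, 7 for each row, row after row: the shift along the world's x, y, z in mm, then the turn, a rotation vector about the world's x, y, z in degrees, then the finger opening in mm, from 0 to 85.4. A call has 1 to 12 rows; each row shifts and turns the commanded pose from where the row before left it; what a row does not reach is not made up. A row lasts 1/10 s, in which the tool goes at most 50 mm and 8.59 degrees, less where a joint would pass 70% of its speed; a pose out of reach is approached as far as the arm can. A call is refused whole if a number of a shift passes 50 or a number of a turn 8.59, either way. A call with a gripper value outside its range is refused whole. The fingers move at their own pace and stop on an object; "newtons" is the grip in N (left out, the last holds). Time passes only in rows, so rows that do not move let the fingers close. It gives the time, the measured TCP pose, the force, the opening and the grip force at its end, in the units of the state.
- ctrl.get_state(): the state, without advancing time (a new reading comes with each control period).
- cams.read_camera(name): name is "scene" or "top" or "wrist"; returns a dict with "color" (384x512x3 uint8, red, green, blue), "fov_y" (degrees; the focal length in pixels is half the picture's height over the tangent of half this angle, whatever the lens; pixels are square), "cx", "cy" (the principal point, pixels), "k1" (the pictures are not rectified: a ray, as slopes to the right and down, at radius r is drawn at 1 + k1 r^2 times it, then the intrinsics apply), "origin" and "orientation" of the camera in the world; the wrist camera has in their place "T_tool_cam" (4x4, takes a point from camera to tool coordinates, whose origin is the TCP and whose axes are the flange's). Camera axes: x right, y up, looking along -z (the intrinsics and any distortion apply to the point x, -y, -z); pixel columns grow to the right and rows downward; lengths in m; the calibration is good to about 2 mm. A picture is of the moment at which its call begins: read the wrist's pose just before it. There is no depth.
- order.sign_off(): hands the job in; it is judged then, once.
The state is a dict: "time": time; "qpos": joint angles; "dq": joint speeds; "joint_efforts": joint torques, N m; "eef_pos": TCP position; "tcp_rot": TCP orientation; "contact_force": force on the tool from outside, world axes, zero at the start; "wrist_torque": the same for the moment, N m; "opening": opening from 0.0 (shut) to 1.0 (fully open); "finger_force": force on a finger pad.
Only numpy, scipy, OpenCV 4.12 (cv2) and the standard library are available. Lean on these libraries where they do the work, as an engineer would, in place of code of your own. Each camera call takes 0.05 s, during which the arm holds its last target. There are 200 camera calls.

## Working session

There is one attempt and no reset: what is moved stays moved. The work goes in short steps, Python scripts to look and compute and a tool call to move; the robot and the scene stay as the last step left them, time stands still between calls to the robot, and variables do not carry over. Pictures are saved under pics/ and viewed, at most 11 in all, crops included, and the job is handed in when it is done.

Besides the shell and the picture viewer there is one more tool, called after ">>>" by a JSON object that holds its "api" and its "payload", one argument or row to a line. move_arm: Moves the arm, as the interface text tells. Its arguments: {"type":"object","properties":{"plan":{"type":"array","items":{"type":"number"}},"newtons":{"type":"number"}},"required":["plan"]}

```bash
ls; mkdir -p pics
cat > h.py <<'E'
import numpy as np,cv2
from scipy.spatial.transform import Rotation as R
from plant import ctrl,cams,order
def cam(name):
    s=ctrl.get_state(); c=cams.read_camera(name)
    if name=="wrist":
        T=np.eye(4);T[:3,:3]=R.from_quat(s["tcp_rot"]).as_matrix();T[:3,3]=s["eef_pos"]
        T=T@np.array(c["T_tool_cam"])
        o,M=T[:3,3],T[:3,:3]
    else: o,M=np.array(c["origin"]),R.from_quat(c["orientation"]).as_matrix()
    f=192/np.tan(np.radians(c["fov_y"])/2)
    return dict(o=o,M=M,f=f,cx=c["cx"],cy=c["cy"],k1=c["k1"],img=c["color"])
def save(c,fn,box=None,sc=1):
    im=c["img"][...,::-1]
    if box: im=im[box[1]:box[3],box[0]:box[2]]
    cv2.imwrite("pics/"+fn,cv2.resize(im,None,fx=sc,fy=sc,interpolation=cv2.INTER_CUBIC))
    np.savez("pics/"+fn+".npz",**{k:v for k,v in c.items()})
def load(fn): return dict(np.load("pics/"+fn+".npz"))
def ray(c,u,v):
    d=np.array([(u-c["cx"])/c["f"],(v-c["cy"])/c["f"]]);s=d.copy()
    for _ in range(20): s=d/(1+c["k1"]*(s@s))
    return c["M"]@np.array([s[0],-s[1],-1.])
def atz(c,u,v,z):
    d=ray(c,u,v);return c["o"]+d*(z-c["o"][2])/d[2]
def proj(c,p):
    q=c["M"].T@(np.array(p)-c["o"]);s=np.array([q[0],-q[1]])/-q[2]
    s=s*(1+c["k1"]*(s@s));return s*c["f"]+[c["cx"],c["cy"]]
E
python3 - <<'E'
from h import *
for n in("scene","top"):
    c=cam(n);save(c,n+"0.png",sc=1.56);print(n,c["o"],c["f"],c["k1"],c["M"].round(2).tolist())
print(ctrl.get_state())
E
```

```text
pics
scene [ 1.03198456 -0.744898    0.99347299] 466.1178044934826 0.02273986601271345 [[0.86, -0.36, 0.36], [0.51, 0.63, -0.59], [-0.01, 0.69, 0.72]]
top [ 0.43809378 -0.04832205  1.48590588] 419.692075342684 -0.04441599381907724 [[0.01, 0.99, -0.11], [-1.0, 0.01, -0.02], [-0.02, 0.11, 0.99]]
{'time': 0.1, 'qpos': array([-1.49704182e+00,  2.87136400e-01,  1.57802923e+00,  2.04072055e-05,
        1.27862348e+00, -1.49974042e-01]), 'dq': array([ 0.0011175 , -0.00225782, -0.00341281, -0.00180757, -0.00159169,
       -0.0005719 ]), 'joint_efforts': array([ 3.88810895e-04, -4.07295513e+01, -2.93701011e+01, -1.18619946e-04,
        3.44028667e-03,  1.45266182e-05]), 'eef_pos': array([ 0.14976625, -0.65756217,  0.2300467 ]), 'tcp_rot': array([ 9.93749444e-01,  1.11628116e-01,  5.16038733e-05, -1.09705678e-03]), 'contact_force': array([-0.14148067, -0.15704173,  0.32026126]), 'wrist_torque': array([-0.00393116,  0.01267311,  0.03688817]), 'finger_force': 0.0, 'opening': 0.9984581799432718}
```

View pics/scene0.png

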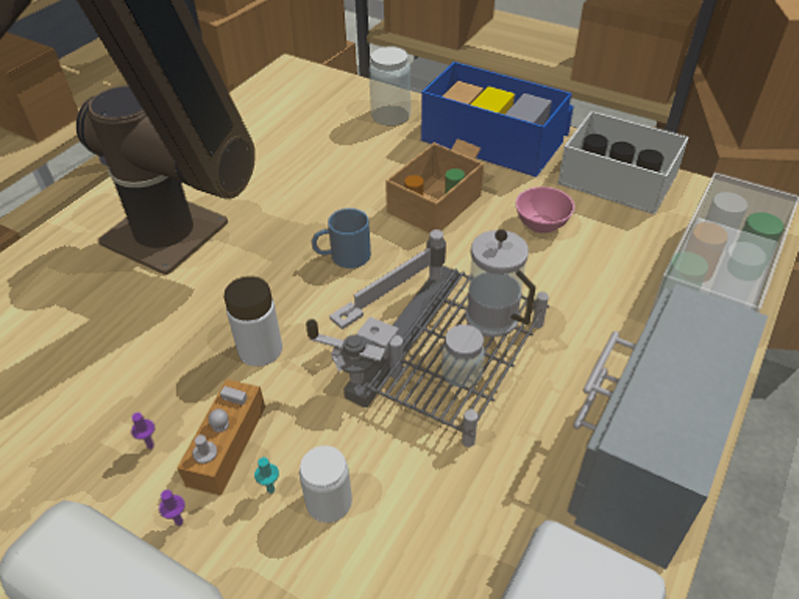

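View pics/top0.png

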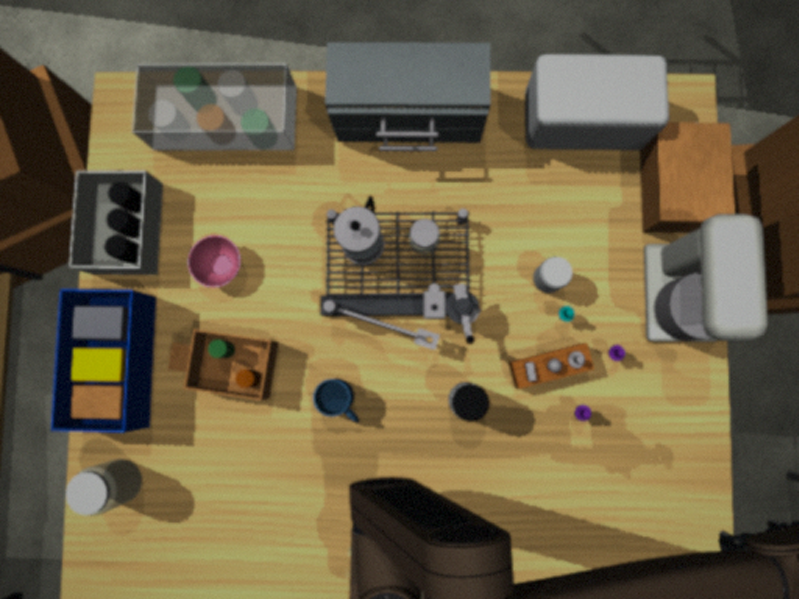

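The views show the rack ahead, with the fork hole at top (434,296), pivot post at (330,306), lug hole at (425,339) and knob at (469,338). The block is on the right, with the collar pin at its right end (577,357), ball pin in the middle and tee pin at the left.

Run:
```python
from h import *
s=1.56
c=load("top0.png")
save(c,"top_crop.png",(195,120,405,260),3.8)
for n,u,v,z in [("post",330,304,.135),("fork",434,296,.092),("lug",425,339,.081),("knobtop",469,338,.143),("kpivot",461,293,.12),("pin",577,357,.093),("ball",555,366,.086),("tee",532,371,.072),("grinder",470,400,.15),("blk1",511,364,.056),("blk2",586,345,.056),("blk3",595,371,.056),("blk4",518,386,.056)]:
    print(n,atz(c,u/s,v/s,z).round(3))
c=load("scene0.png")
print()
for n,u,v,z in [("post",436,236,.135),("fork",377,328,.092),("lug",345,317,.081),("knobtop",312,323,.143),("kpivot",355,345,.12),("pin",201,441,.093),("ball",219,418,.071),("tee",234,395,.072)]:
    print(n,atz(c,u/s,v/s,z).round(3))
```

```text
post [0.573 0.135 0.135]
fork [ 0.597 -0.082  0.092]
lug [ 0.505 -0.063  0.081]
knobtop [ 0.505 -0.153  0.143]
kpivot [ 0.6   -0.137  0.12 ]
pin [ 0.47  -0.385  0.093]
ball [ 0.451 -0.34   0.086]
tee [ 0.44  -0.293  0.072]
grinder [ 0.38  -0.155  0.15 ]
blk1 [ 0.454 -0.251  0.056]
blk2 [ 0.497 -0.414  0.056]
blk3 [ 0.441 -0.433  0.056]
blk4 [ 0.407 -0.266  0.056]

post [0.573 0.136 0.135]
fork [ 0.576 -0.073  0.092]
lug [ 0.509 -0.071  0.081]
knobtop [ 0.507 -0.153  0.143]
kpivot [ 0.579 -0.142  0.12 ]
pin [ 0.47  -0.389  0.093]
ball [ 0.453 -0.335  0.071]
tee [ 0.445 -0.29   0.072]
```

View pics/top_crop.png

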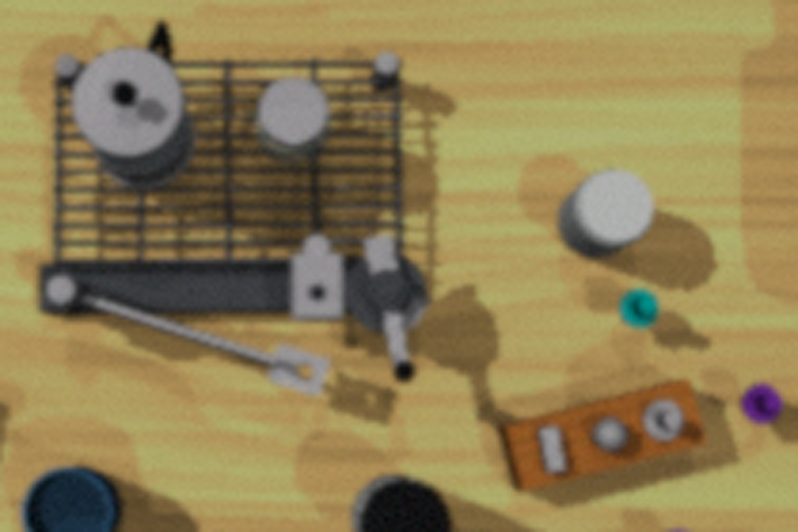

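The crop confirms the fork hole at (316,292), lug hole (306,371), post (62,290), knob (403,371), keeper pivot (393,290) and pin collar (661,420). I'm setting out, turning the tool so it closes across the block's row.

>>> {"api": "move_arm", "payload": {
  "plan": [28, 26, 2, 0, 0, 8.5, 85, 28, 26, 2, 0, 0, 8.5, 85, 28, 26, 2, 0, 0, 8.5, 85, 28, 26, 2, 0, 0, 8.5, 85, 28, 26, 2, 0, 0, 8.5, 85, 28, 26, 2, 0, 0, 8.5, 60, 28, 26, 2, 0, 0, 8.5, 40, 28, 26, 2, 0, 0, 8.5, 20, 28, 26, 2, 0, 0, 8.5, 0, 28, 26, 2, 0, 0, 8.5, 0, 0, 0, 0, 0, 0, 6.5, 0, 0, 0, 0, 0, 0, 0, 0]
}}

```text
time: 1.3
eef_pos: [0.4305, -0.397, 0.2509]
tcp_rot: [0.613, 0.79, 0.0, -0.0]
contact_force: [0.6, -0.6, -0.4]
opening: 0.001
finger_force: 0.0
```

Run:
```python
from h import *
s=ctrl.get_state();print(s["time"],s["eef_pos"],np.degrees(s["qpos"]),s["opening"])
c=cam("wrist");save(c,"w1.png",sc=1.5);print(c["o"],c["M"].round(2),c["f"])
k=load("top0.png")
for n,x,y,z in [("post",62,290,.135),("fork",316,292,.092),("lug",306,371,.081),("knobtop",403,371,.143),("kpivot",393,290,.12),("pincollar",661,420,.061)]:
    p=atz(k,195+x/3.8,120+y/3.8,z);print(n,p.round(4),(proj(c,p)*1.5).round())
```

```text
1.3 [ 0.43047811 -0.3970023   0.25085709] [-5.26012927e+01  4.37546451e+00  1.02071940e+02 -9.22019461e-03
  7.35971763e+01 -6.70416330e+01] 0.0011032407262917961
[ 0.4105276  -0.31835574  0.39239923] [[ 0.97 -0.24 -0.08]
 [ 0.25  0.92  0.31]
 [-0.   -0.32  0.95]] 283.9349673028466
post [0.5679 0.1361 0.135 ] [ 70. 835.]
fork [ 0.5728 -0.0816  0.092 ] [ 731. -151.]
lug [ 0.504  -0.0737  0.081 ] [ 628. -196.]
knobtop [ 0.5021 -0.154   0.143 ] [ 641. -123.]
kpivot [ 0.5726 -0.147   0.12  ] [731. -67.]
pincollar [ 0.4651 -0.3896  0.061 ] [428. 256.]
```

View pics/w1.png

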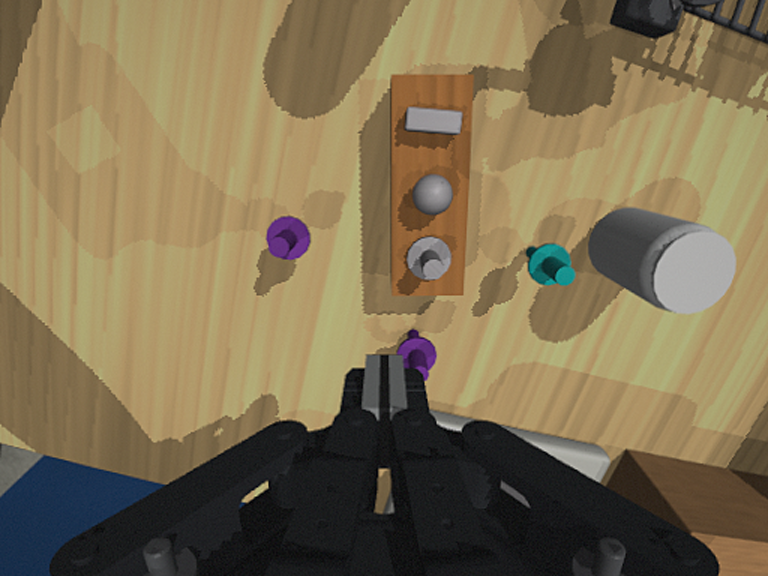

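The wrist view shows the collar pin at (428,258), as predicted from the top camera (428,256). The ball pin is at (433,194), the tee at (433,121), and a purple decoy stands nearby at (415,355). Next I shut the bar.

>>> {"api": "move_arm", "payload": {
  "plan": [5, 46, 0, 0, 0, 0, 0, 5, 46, 0, 0, 0, 0, 0, 5, 46, 0, 0, 0, 0, 0, 5, 46, 0, 0, 0, 0, 0, 5, 46, 0, 0, 0, 0, 0, 5, 46, 0, 0, 0, 0, 0, 5, 46, 0, 0, 0, 0, 0, 5, 45, 0, 0, 0, 0, 0, 5, 42, -20, 0, 0, 0, 0, 0, 0, -45, 0, 0, 0, 0, 0, 0, -50, 0, 0, 0, 0, 0, 0, -48, 0, 0, 0, 0]
}}

```text
time: 2.55
eef_pos: [0.4748, 0.0106, 0.087]
tcp_rot: [0.615, 0.789, 0.0, 0.001]
contact_force: [1.1, -0.2, -0.1]
opening: -0.002
finger_force: 0.0
```

>>> {"api": "move_arm", "payload": {
  "plan": [12, 0, 0, 0, 0, 0, 0, 12, 0, 0, 0, 0, 0, 0, 10, 0, 0, 0, 0, 0, 0, 8, -1, 0, 0, 0, 0, 0, 7, -1, 0, 0, 0, 0, 0, 7, -1, 0, 0, 0, 0, 0, 7, -1, 0, 0, 0, 0, 0, 5, -1, 0, 0, 0, 0, 0, 3, 0, 0, 0, 0, 0, 0, 0, 0, 0, 0, 0, 0, 0]
}}

```text
time: 3.55
eef_pos: [0.5463, 0.0058, 0.0883]
tcp_rot: [0.613, 0.79, 0.0, 0.0]
contact_force: [-0.1, -0.2, -0.4]
opening: 0.001
finger_force: 0.0
```

>>> {"api": "move_arm", "payload": {
  "plan": [2, 0, 0, 0, 0, 0, 0, 2, 0, 0, 0, 0, 0, 0, 2, 0, 0, 0, 0, 0, 0, 2, 0, 0, 0, 0, 0, 0, 0, 0, 0, 0, 0, 0, 0]
}}

```text
time: 4.05
eef_pos: [0.553, 0.0058, 0.0881]
tcp_rot: [0.613, 0.79, -0.001, -0.001]
contact_force: [-3.4, -1.4, 2.4]
opening: -0.003
finger_force: 2.2
```

Run:
```python
from h import *
c=cam("wrist");save(c,"w2.png",sc=1.5);print(c["o"])
print(ctrl.get_state()["contact_force"])
```

```text
[0.53352973 0.08454237 0.22960688]
[-4.74793337 -1.23427672  2.03244454]
```

View pics/w2.png

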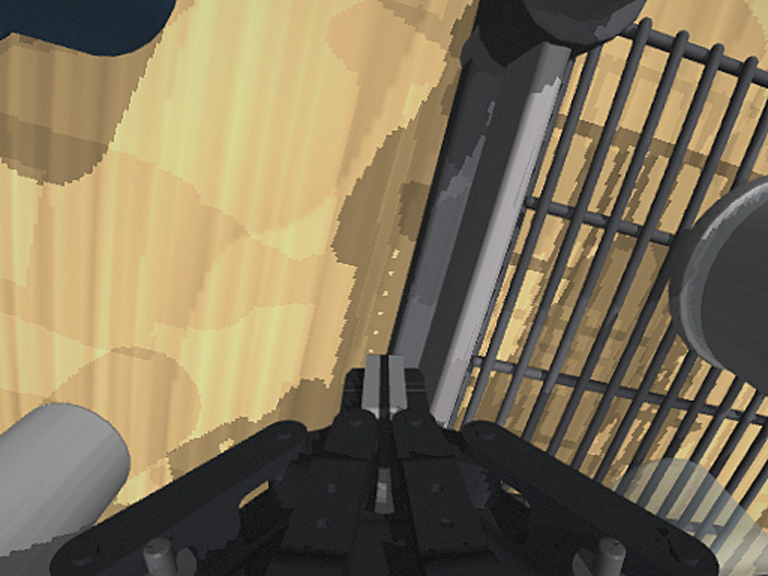

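The picture shows the strip from (560,80) down to the fingers at (440,400), nearly along the rack, and contact has been made. I press a bit further to confirm the stop.

>>> {"api": "move_arm", "payload": {
  "plan": [2, 0, 0, 0, 0, 0, 0, 2, 0, 0, 0, 0, 0, 0, 0, 0, 0, 0, 0, 0, 0]
}}

```text
time: 4.4
eef_pos: [0.5534, 0.0058, 0.088]
tcp_rot: [0.613, 0.79, -0.004, -0.005]
contact_force: [-16.2, -2.0, 11.3]
opening: 0.002
finger_force: 8.4
```

>>> {"api": "move_arm", "payload": {
  "plan": [-12, 0, 0, 0, 0, 0, 0, -10, 0, 30, 0, 0, 0, 0, 0, 0, 50, 0, 0, 0, 0, 0, -25, 42, 0, 0, 0, 0, 5, -45, 40, 0, 0, 0, 0, 7, -40, 0, 0, 0, 0, 0, 0, 0, 0, 0, 0, 0, 0, 0, 0, 0, 0, 0, 0, 0]
}}

```text
time: 5.2
eef_pos: [0.5472, -0.0968, 0.2432]
tcp_rot: [0.614, 0.789, 0.001, 0.0]
contact_force: [-0.3, -1.1, 0.4]
opening: -0.001
finger_force: 0.0
```

Run:
```python
from h import *
s=ctrl.get_state();print(s["time"],s["eef_pos"],s["contact_force"])
c=cam("wrist");save(c,"w3.png",(120,20,420,250),2.6);print(c["o"])
```

```text
5.2 [ 0.54716276 -0.09679254  0.24324548] [-0.25619022 -1.08022617  0.38255989]
[ 0.5272421  -0.01808102  0.38475569]
```

View pics/w3.png

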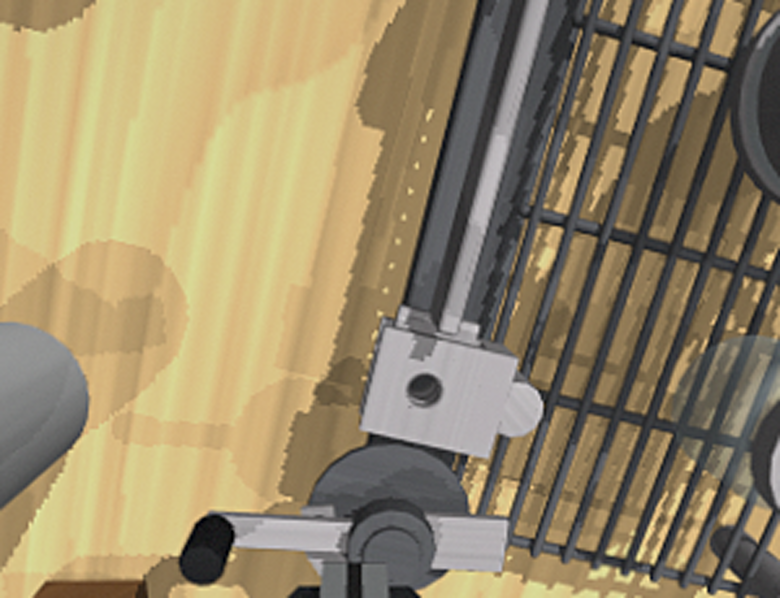

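The bar lies shut along the rack with the lug inside the fork. The hole is at crop (425,389), cheek corners (385,318) and (518,352), knob top (214,532), keeper pivot cap (393,545).

Run:
```python
from h import *
c=load("w3.png");g=lambda x,y,z:atz(c,120+x/2.6,20+y/2.6,z)
print("hole",g(425,389,.092))
C=[g(*p,.092) for p in[(385,318),(518,352),(490,458),(362,425)]];print("cheek mid",np.mean(C,0),"yaw",np.degrees([np.arctan2(*(C[1]-C[0])[[1,0]]),np.arctan2(*(C[2]-C[3])[[1,0]])]))
print("knob",g(216,530,.143),"kp",g(388,548,.12))
w=load("w1.png")
print("pin",atz(w,428/1.5,258/1.5,.061),atz(w,432/1.5,268/1.5,.093),"ball",atz(w,433/1.5,194/1.5,.071),"tee",atz(w,434/1.5,121/1.5,.072))
```

```text
hole [ 0.57373362 -0.08026679  0.092     ]
cheek mid [ 0.57937407 -0.07906798  0.092     ] yaw [ 0.10068814 -0.82270928]
knob [ 0.5071751  -0.13777189  0.143     ] kp [ 0.57288659 -0.14008881  0.12      ]
pin [ 0.46575647 -0.39082194  0.061     ] [ 0.46535868 -0.39030309  0.093     ] ball [ 0.45400484 -0.34066657  0.071     ] tee [ 0.44023407 -0.29138503  0.072     ]
```

>>> {"api": "move_arm", "payload": {
  "plan": [-12, -42, 0, 0, 0, 0, 45, -12, -42, 0, 0, 0, 0, 45, -12, -42, 0, 0, 0, 0, 45, -12, -42, 0, 0, 0, 0, 45, -12, -42, 0, 0, 0, 0, 45, -11, -42, 0, 0, 0, 0, 45, -11, -42, 0, 0, 0, 0, 45, 0, 0, -40, 0, 0, 0, 45, 0, 0, -40, 0, 0, 0, 45, 0, 0, -40, 0, 0, 0, 45, 0, 0, -20, 0, 0, 0, 45, 0, 0, 0, 0, 0, 0, 45]
}}

```text
time: 6.45
eef_pos: [0.4633, -0.3863, 0.098]
tcp_rot: [0.613, 0.79, 0.001, -0.005]
contact_force: [0.0, -0.1, -0.2]
opening: 0.524
finger_force: 0.0
```

>>> {"api": "move_arm", "payload": {
  "plan": [2, -4, -10, 0, 0, 0, 45, 0, 0, -12, 0, 0, 0, 45, 0, 0, -10, 0, 0, 0, 45, 0, 0, 0, 0, 0, 0, 40, 0, 0, 0, 0, 0, 0, 10, 0, 0, 0, 0, 0, 0, 5, 0, 0, 0, 0, 0, 0, 5, 0, 0, 0, 0, 0, 0, 5, 0, 0, 0, 0, 0, 0, 5, 0, 0, 0, 0, 0, 0, 5],
  "newtons": 50
}}

```text
time: 7.45
eef_pos: [0.4673, -0.3948, 0.0722]
tcp_rot: [0.613, 0.79, -0.0, 0.001]
contact_force: [0.1, 0.2, 3.4]
opening: 0.159
finger_force: 49.0
```

>>> {"api": "move_arm", "payload": {
  "plan": [0, 0, 0, 0, 0, 0, 45, 0, 0, 0, 0, 0, 0, 45, -1, 4, 0, 0, 0, 0, 45, 0, 0, -7, 0, 0, 0, 45, 0, 0, 0, 0, 0, 0, 45, 0, 0, 0, 0, 0, 0, 45]
}}

```text
time: 8.05
eef_pos: [0.4657, -0.39, 0.0637]
tcp_rot: [0.613, 0.79, 0.0, -0.001]
contact_force: [-1.2, -0.4, 0.8]
opening: 0.527
finger_force: 0.0
```

>>> {"api": "move_arm", "payload": {
  "plan": [0, 0, 1, 0, 0, 0, 20, 0, 0, 0, 0, 0, 0, 5, 0, 0, 0, 0, 0, 0, 5, 0, 0, 0, 0, 0, 0, 5, 0, 0, 0, 0, 0, 0, 5, 0, 0, 0, 0, 0, 0, 5],
  "newtons": 60
}}

```text
time: 8.65
eef_pos: [0.4663, -0.3907, 0.0659]
tcp_rot: [0.613, 0.79, -0.0, 0.001]
contact_force: [0.2, 0.0, 1.7]
opening: 0.166
finger_force: 58.6
```

>>> {"api": "move_arm", "payload": {
  "plan": [0, 0, 10, 0, 0, 0, 5, 0, 0, 30, 0, 0, 0, 5, 0, 0, 40, 0, 0, 0, 5, 0, 0, 40, 0, 0, 0, 5, 7, 20, 40, 0, 0, 0, 5, 14, 40, 0, 0, 0, 0, 5, 16, 46, 0, 0, 0, 0, 5, 16, 46, 0, 0, 0, 0, 5, 16, 46, 0, 0, 0, 0, 5, 16, 46, 0, 0, 0, 0, 5, 14, 42, 0, 0, 0, 0, 5, 8, 24, 0, 0, 0, 0, 5]
}}

```text
time: 9.85
eef_pos: [0.5729, -0.077, 0.2253]
tcp_rot: [0.612, 0.791, 0.0, -0.001]
contact_force: [0.6, -0.6, -1.6]
opening: 0.163
finger_force: 59.3
```

>>> {"api": "move_arm", "payload": {
  "plan": [0, 0, -20, 0, 0, 0, 5, 0, 0, -20, 0, 0, 0, 5, 0, 0, -20, 0, 0, 0, 5, 0, 0, 0, 0, 0, 0, 5, 0, 0, 0, 0, 0, 0, 5]
}}

```text
time: 10.35
eef_pos: [0.5726, -0.0803, 0.1654]
tcp_rot: [0.613, 0.79, -0.0, -0.001]
contact_force: [0.4, -0.4, -0.3]
opening: 0.164
finger_force: 59.3
```

Run:
```python
from h import *
s=ctrl.get_state();print(s["time"],s["eef_pos"],s["contact_force"],s["opening"],s["finger_force"])
c=cam("wrist");save(c,"w4.png",(180,130,380,280),4);print(c["o"])
for p in[(.5737,-.0803,.092),(.5737,-.0803,.105)]: print((proj(c,p)-[180,130])*4)
```

```text
10.35 [ 0.5726044  -0.08030914  0.16538655] [ 0.39779791 -0.43921001 -0.3309663 ] 0.1644726157200193 59.26238000392914
[ 0.5529049  -0.00159591  0.3069272 ]
[307.48172373 297.49187298]
[307.66997398 321.56041692]
```

View pics/w4.png

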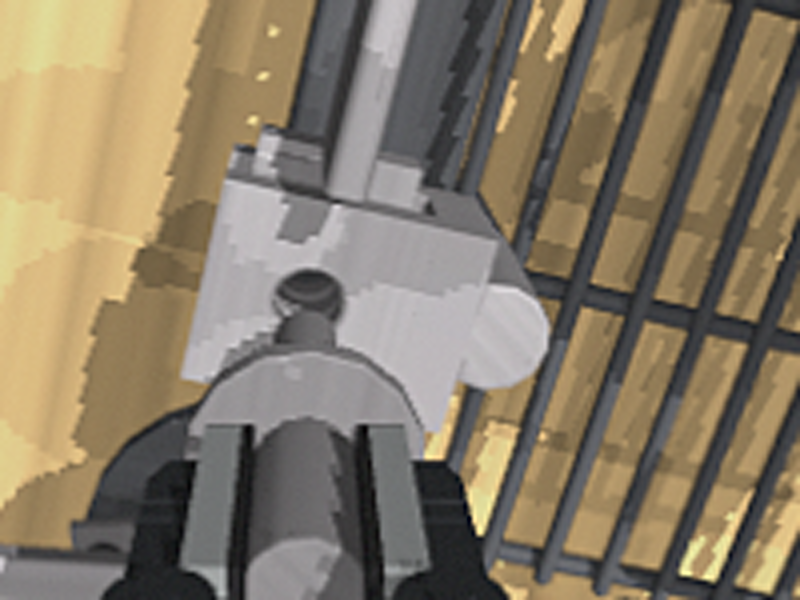

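The collar pin is held upright, centred sideways at x≈307 over the hole (centre ≈309,300). I lower it to just above the mouth and take one closer look.

>>> {"api": "move_arm", "payload": {
  "plan": [0, 0, -8, 0, 0, 0, 5, 0, 0, 0, 0, 0, 0, 5]
}}

```text
time: 10.6
eef_pos: [0.5728, -0.0805, 0.1573]
tcp_rot: [0.614, 0.79, -0.0, -0.0]
contact_force: [-0.3, 1.0, -0.5]
opening: 0.163
finger_force: 59.3
```

Run:
```python
from h import *
s=ctrl.get_state();print(s["eef_pos"],s["contact_force"])
c=cam("wrist");save(c,"w5.png",(225,170,295,222),11)
p0=s["eef_pos"];p0=np.array([p0[0],p0[1],p0[2]-.060])
for p in[(.5737,-.0803,.092),p0]: print(((proj(c,p)-[225,170])*11).round(),p)
# collar symmetric: predicted outlines of hole
t=np.linspace(0,2*np.pi,5)[:4]
for a in t: print(((proj(c,(.5737+.007*np.cos(a),-.0803+.007*np.sin(a),.092))-[225,170])*11).round())
```

```text
[ 0.57283099 -0.0804589   0.1573395 ] [-0.28702899  1.00472907 -0.52500079]
[348. 415.] (0.5737, -0.0803, 0.092)
[335. 442.] [ 0.57283099 -0.0804589   0.0973395 ]
[443. 438.]
[372. 325.]
[252. 392.]
[323. 503.]
```

View pics/w5.png

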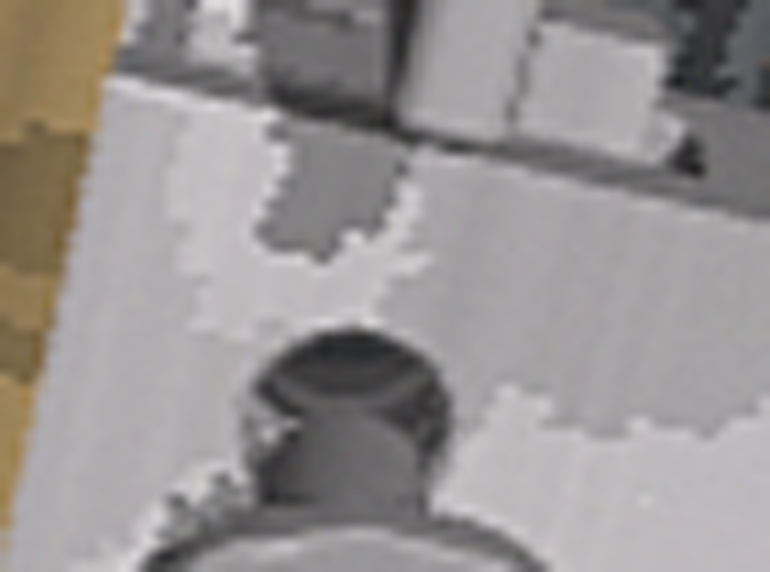

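The close crop shows the hole spanning x 243–455 (centre ≈349,419) and the foot centred at ≈(343,450), within half a millimetre of the aim. I insert it.

>>> {"api": "move_arm", "payload": {
  "plan": [0.4, 0, -5, 0, 0, 0, 5, 0, 0, -5, 0, 0, 0, 5, 0, 0, -4, 0, 0, 0, 5, 0, 0, -4, 0, 0, 0, 5]
}}

```text
time: 11.05
eef_pos: [0.5732, -0.0804, 0.1388]
tcp_rot: [0.613, 0.79, -0.0, -0.0]
contact_force: [-0.4, -0.0, -1.5]
opening: 0.167
finger_force: 59.3
```

>>> {"api": "move_arm", "payload": {
  "plan": [0, 0, -5, 0, 0, 0, 5, 0, 0, -5, 0, 0, 0, 5, 0, 0, -5, 0, 0, 0, 5, 0, 0, -5, 0, 0, 0, 5]
}}

```text
time: 11.45
eef_pos: [0.5733, -0.0804, 0.1189]
tcp_rot: [0.613, 0.79, -0.0, -0.0]
contact_force: [0.4, 0.4, -0.6]
opening: 0.163
finger_force: 59.3
```

>>> {"api": "move_arm", "payload": {
  "plan": [0, 0, -5, 0, 0, 0, 5, 0, 0, -5, 0, 0, 0, 5, 0, 0, -4, 0, 0, 0, 5, 0, 0, -2, 0, 0, 0, 5, 0, 0, -1, 0, 0, 0, 5, 0, 0, 0, 0, 0, 0, 5]
}}

```text
time: 12.05
eef_pos: [0.5734, -0.0804, 0.1024]
tcp_rot: [0.613, 0.79, -0.0, -0.0]
contact_force: [0.2, 0.1, -0.2]
opening: 0.165
finger_force: 59.3
```

>>> {"api": "move_arm", "payload": {
  "plan": [0, 0, -1, 0, 0, 0, 5, 0, 0, -1, 0, 0, 0, 5, 0, 0, -1, 0, 0, 0, 5, 0, 0, 0, 0, 0, 0, 5]
}}

```text
time: 12.45
eef_pos: [0.5737, -0.0805, 0.1019]
tcp_rot: [0.613, 0.79, -0.0, 0.0]
contact_force: [-4.0, 0.6, 9.3]
opening: 0.162
finger_force: 60.3
```

Seated: the collar is on the fork, with 9 N of reaction at the expected height. I release and rise.

>>> {"api": "move_arm", "payload": {
  "plan": [0, 0, 1, 0, 0, 0, 36, 0, 0, 0, 0, 0, 0, 36, 0, 0, 0, 0, 0, 0, 36, 0, 0, 0, 0, 0, 0, 36, 0, 0, 15, 0, 0, 0, 36, 0, 0, 30, 0, 0, 0, 36, 0, 0, 45, 0, 0, 0, 40, -25, 0, 45, 0, 0, 0, 40, -40, 20, 5, 0, 0, 0, 40, 0, 0, 0, 0, 0, 0, 40]
}}

```text
time: 13.45
eef_pos: [0.5064, -0.0588, 0.2415]
tcp_rot: [0.613, 0.79, 0.001, 0.001]
contact_force: [0.7, -0.9, -0.8]
opening: 0.466
finger_force: 0.0
```

Run:
```python
from h import *
w=load("w3.png");print(atz(w,120+204/2.6,20+568/2.6,.143))
s=ctrl.get_state();print(s["time"],s["eef_pos"],s["contact_force"],s["opening"])
c=cam("wrist");save(c,"w6.png",sc=1.5)
for p in[(.5737,-.0806,.092),(.573,-.1406,.12),(.503,-.154,.143)]: print((proj(c,p)*1.5).round())
```

```text
[ 0.50572257 -0.15389301  0.143     ]
13.45 [ 0.50644069 -0.05879544  0.24154505] [ 0.70591864 -0.94990238 -0.81356851] 0.46648457730502485
[464. 317.]
[444. 406.]
[343. 421.]
```

View pics/w6.png

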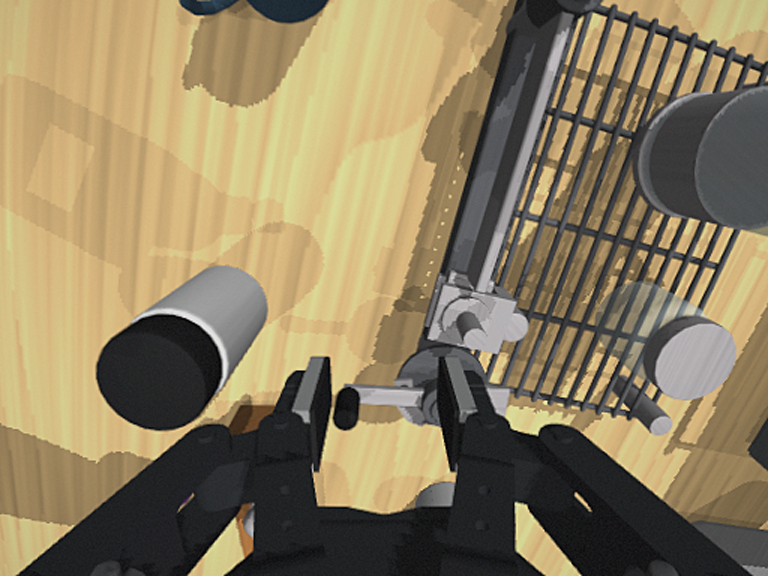

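The wrist view shows the pin seated at (465,325) and the knob top at (345,421), as predicted, i.e. about (0.503,-0.154). I turn the tool so the fingers straddle the arm and go above the knob.

>>> {"api": "move_arm", "payload": {
  "plan": [0, -12, 0, 0, 0, -8.5, 40, 0, -12, 0, 0, 0, -8.5, 40, 0, -12, 0, 0, 0, -8.5, 40, 0, -12, 0, 0, 0, -8.5, 40, -1, -12, 0, 0, 0, -8.5, 40, -1, -12, 0, 0, 0, -8.5, 40, -1, -12, 0, 0, 0, -8.5, 40, 0, -11, 0, 0, 0, -8.5, 40, 0, 0, 0, 0, 0, -8.5, 40, 0, 0, -20, 0, 0, -8.5, 40, 0, 0, -20, 0, 0, -8, 40, 0, 0, 0, 0, 0, 0, 40]
}}

```text
time: 14.7
eef_pos: [0.5048, -0.1549, 0.1958]
tcp_rot: [0.995, 0.099, -0.003, -0.002]
contact_force: [-0.2, -0.2, -0.0]
opening: 0.469
finger_force: 0.0
```

>>> {"api": "move_arm", "payload": {
  "plan": [0, 0, -15, 0, 0, 0, 40, 0, 0, 0, 0, 0, 0, 40]
}}

```text
time: 14.9
eef_pos: [0.5056, -0.1552, 0.1826]
tcp_rot: [0.995, 0.1, -0.001, -0.001]
contact_force: [0.2, 0.8, -1.3]
opening: 0.468
finger_force: 0.0
```

Run:
```python
from h import *
s=ctrl.get_state();print(s["time"],s["eef_pos"],R.from_quat(s["tcp_rot"]).as_matrix().round(3)[:,1],np.degrees(s["qpos"]).round())
c=cam("wrist");save(c,"w7.png",(160,130,360,280),4)
print(((proj(c,(.503,-.154,.143))-[160,130])*4).round())
```

```text
14.9 [ 0.50558363 -0.15515106  0.18255479] [ 0.198 -0.98  -0.002] [-28.   1. 113.  -0.  66.  51.]
[370. 382.]
```

View pics/w7.png

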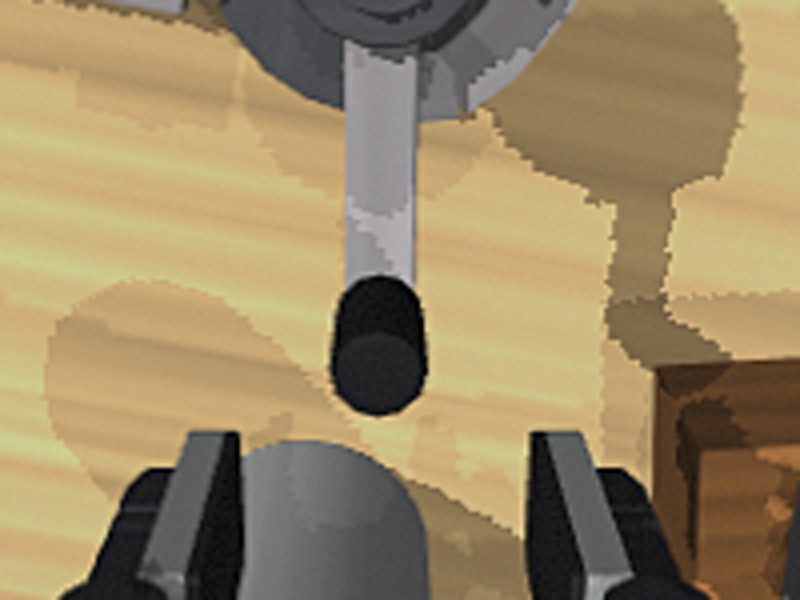

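The fingers straddle the arm line, with the knob top at (379,375) midway between the pads (240 and 530). I descend and narrow the gap around the knob.

>>> {"api": "move_arm", "payload": {
  "plan": [-1, 0, -20, 0, 0, 0, 40, 0, 0, -20, 0, 0, 0, 40, 0, 0, -22, 0, 0, 0, 40, 0, 0, 0, 0, 0, 0, 24, 0, 0, 0, 0, 0, 0, 22, 0, 0, 0, 0, 0, 0, 22],
  "newtons": 20
}}

```text
time: 15.55
eef_pos: [0.5062, -0.1559, 0.124]
tcp_rot: [0.995, 0.099, 0.001, 0.001]
contact_force: [-0.3, 0.3, 0.9]
opening: 0.258
finger_force: 0.2
```

>>> {"api": "move_arm", "payload": {
  "plan": [-1, 0, -4, 0, 0, 0, 22, 2.6, -9.5, 0, 0, 0, 7.8, 22, 3.8, -9, 0, 0, 0, 7.8, 22, 5.1, -8.4, 0, 0, 0, 7.8, 22, 6.1, -7.6, 0, 0, 0, 7.8, 22, 7.1, -6.8, 0, 0, 0, 7.8, 22, 0, 0, 0, 0, 0, 0, 22]
}}

```text
time: 16.25
eef_pos: [0.5295, -0.1974, 0.119]
tcp_rot: [0.905, 0.425, 0.0, 0.001]
contact_force: [-0.9, -0.3, 0.7]
opening: 0.257
finger_force: 0.4
```

>>> {"api": "move_arm", "payload": {
  "plan": [8, -5.7, 0, 0, 0, 7.8, 22, 8.6, -4.6, 0, 0, 0, 7.8, 22, 9.2, -3.3, 0, 0, 0, 7.8, 22, 9.6, -2.1, 0, 0, 0, 7.8, 22, 0, 0, 0, 0, 0, 0, 22, 0, 0, 0, 0, 0, 0, 22]
}}

```text
time: 16.85
eef_pos: [0.5648, -0.2128, 0.1188]
tcp_rot: [0.759, 0.651, 0.0, 0.001]
contact_force: [2.2, -0.0, 0.4]
opening: 0.257
finger_force: 1.0
```

Run:
```python
from h import *
s=ctrl.get_state();print(s["time"],s["eef_pos"],s["contact_force"],R.from_quat(s["tcp_rot"]).as_matrix().round(3)[:,1],s["opening"],s["finger_force"])
c=cam("wrist");save(c,"w8.png",sc=1.5)
```

```text
16.85 [ 0.5648438  -0.21275149  0.11880483] [ 2.21325958 -0.03139312  0.36839038] [ 0.988 -0.152  0.003] 0.25731660604641915 0.9888727962970734
```

>>> {"api": "move_arm", "payload": {
  "plan": [0, 0, 0, 0, 0, 0, 40, 0, 0, 0, 0, 0, 0, 45, 0, 0, 0, 0, 0, 0, 45, 0, 0, 15, 0, 0, 0, 45, 0, 0, 40, 0, 0, 0, 45, 0, 0, 45, 0, 0, 0, 45, -25, 35, 20, 0, 0, 0, 45, -25, 35, 0, 0, 0, 0, 45, 0, 0, 0, 0, 0, 0, 45]
}}

```text
time: 17.8
eef_pos: [0.512, -0.1391, 0.2395]
tcp_rot: [0.757, 0.654, 0.0, -0.0]
contact_force: [0.3, -0.2, -0.1]
opening: 0.525
finger_force: 0.0
```

Run:
```python
from h import *
s=ctrl.get_state();print(s["time"],s["eef_pos"],s["contact_force"])
c=cam("wrist");save(c,"w9.png")
q=cam("scene");save(q,"s9.png")
P=np.array([.5746,-.1412])
K=[(*(P+.072*np.array([-np.cos(t),-np.sin(t)])),.139) for t in(1.2,1.35)]
pw=[proj(c,k).round() for k in K];ps=[proj(q,k).round() for k in K];print(pw,ps)
a=c["img"];b=q["img"][150:310,150:310]
A=cv2.resize(a,(533,400));B=cv2.resize(b,(400,400),interpolation=cv2.INTER_CUBIC)[:,:]
im=np.hstack([cv2.resize(A,(400,300)),cv2.resize(B,(400,400))[50:350]])
cv2.imwrite("pics/f.png",cv2.resize(im,(800,300))[...,::-1])
```

```text
17.8 [ 0.51199665 -0.13911483  0.23947414] [ 0.26363047 -0.22183187 -0.10611912]
[array([303., 255.]), array([313., 256.])] [array([201., 230.]), array([204., 232.])]
```

View pics/f.png

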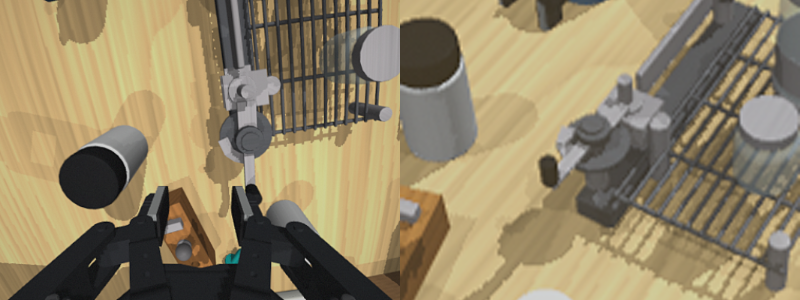

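The final look shows the pin seated, the knob at the rack's right (wrist view 252,195) and the blade over the collar. I check the angle numerically before handing in.

Run:
```python
from h import *
P=np.array([.574,-.141])
for fn in("w9.png","s9.png"):
    c=load(fn);g=c["img"].max(2)
    K=lambda t,z:proj(c,(*(P+.072*np.array([-np.cos(t),-np.sin(t)])),z))
    u,v=K(1.35,.123).round().astype(int);m=(g[v-25:v+25,u-25:u+25]<45).astype(np.uint8)
    n,l,st,ce=cv2.connectedComponentsWithStats(m)
    print(fn,[(st[i,4],(ce[i]+[u-25,v-25]).round(1)) for i in range(1,n) if st[i,4]>15],[K(t,.123).round(1).tolist() for t in(1.1,1.25,1.35,1.4)])
```

```text
w9.png [(np.int32(482), array([324.2, 252.2])), (np.int32(318), array([301.7, 259.3]))] [[292.9, 245.2], [303.0, 247.5], [309.8, 248.2], [313.3, 248.3]]
s9.png [] [[200.1, 231.8], [202.5, 234.6], [204.4, 236.2], [205.5, 237.0]]
```

>>> {"api": "move_arm", "payload": {
  "plan": [-10, -40, 5, 0, 0, 0, 45, -10, -40, 5, 0, 0, 0, 45, -10, -40, 5, 0, 0, 0, 45, -10, -40, 5, 0, 0, 0, 45, -10, -40, 5, 0, 0, 0, 45, -10, -40, 5, 0, 0, 0, 45, 0, 0, 0, 0, 0, 0, 45, 0, 0, 0, 0, 0, 0, 45]
}}

```text
time: 18.7
eef_pos: [0.4539, -0.384, 0.268]
tcp_rot: [0.758, 0.652, 0.0, -0.0]
contact_force: [1.8, -0.0, 0.2]
opening: 0.527
finger_force: 0.0
```

Run:
```python
from h import *
P=np.array([.574,-.141])
for fn,n in(("t10.png","top"),("s10.png","scene")):
    c=cam(n);save(c,fn);g=c["img"].max(2)
    K=lambda t,z:proj(c,(*(P+.072*np.array([-np.cos(t),-np.sin(t)])),z))
    u,v=K(1.35,.123).round().astype(int)
    print(fn,[K(t,.127).round(1).tolist() for t in(.8,1.25,1.35,1.4)],u,v)
    print(g[v-10:v+11,u-10:u+11])
```

```text
t10.png [[312.6, 211.3], [317.8, 202.9], [318.4, 200.7], [318.6, 199.7]] 318 201
[[123 156 178 183 182 183 184 180 182 181 177 177 176 177 179 178 172 176
  175 173 173]
 [119 149 173 177 177 175 176 179 180 175 169 168 169 169 173 170 174 172
  174 173 174]
 [109 139 158 168 174 172 174 174 174 165 151 149 148 159 169 174 175 175
  176 176 175]
 [119 127 138 156 163 171 170 171 161 137 106  86  90 127 162 176 180 182
  178 183 182]
 [146 149 149 148 156 156 158 145 126  84  50  33  34  86 144 172 182 183
  183 181 181]
 [160 160 153 148 142 145 143 131  95  41  23  21  20  64 132 176 183 182
  184 184 184]
 [163 162 157 150 141 141 134 122  82  34  19  17  27  72 145 176 184 184
  182 184 185]
 [148 144 149 142 135 127 130 120  86  44  22  21  48 102 156 182 188 188
  185 187 183]
 [100 104 107 116 112 107 110 105  91  63  50  50  79 128 168 183 185 186
  186 187 184]
 [102 103 105 106 108 107 109 106 104  96  93  90 101 120 151 173 178 177
  179 176 177]
 [111 110 108 110 116 109 111 109 108 106 106 104 105 107 121 145 165 169
  174 174 170]
 [112 107 107 107 111 109 105 108 102 10
[... 2101 characters left out ...]
9 194 195 194 196 193 193 195 193 198  91  53  57  60  59  58
   53  94 156]
 [202 199 194 193 194 195 200 194 195 193 192 198 103  56  58  59  59  59
   54  97 161]
 [200 195 193 194 194 198 203 196 193 190 191 198 128  62  58  59  58  58
   55  79 139]
 [196 194 194 194 198 201 203 194 191 190 192 197 134  64  55  59  58  57
   55 103 112]
 [194 195 194 198 201 202 197 191 189 191 192 195 166  84  53  56  56  55
   60 107 110]
 [195 194 196 201 202 203 199 190 191 191 191 192 187 151  95  67  57  66
   93  96 111]
 [195 195 200 202 202 203 194 191 192 191 191 189 176 159 150 151 139 101
  106 106 111]
 [195 200 202 202 202 202 191 191 191 191 188 184 160 157 163 170 133 111
  111 113 110]]
```

Both cameras put the knob at or past the 1.35 rad position, so the keeper is in its notch. The arm is clear, so I hand in.

```bash
python3 -c "
from plant import order
print(order.sign_off())"
```

```text
the job is handed in; nothing more can be done
None
```

The job is handed in at about 19 s: the bar is shut, the collar pin is seated through fork and lug, and the camera images show the keeper turned past its hump to its low notch over the collar; I saw no sign of anything else being moved.

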